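Slide the necked vase to the photo square

TASK

Two dark blue glass vases stand in round tape outlines on the sample table. Slide the narrow-necked one across the table into the middle of the empty square tape outline, ready to be photographed; keep it upright and on the table all the way, do not lift it. Let go of it there, and leave the other blue vase, the straight wide-mouthed one, where it stands.

Things in the scene. Friction and masses are not known exactly. Their poses are not given: they have to be found in the camera images.
- necked_vase: The vase to slide: loose, round, dark blue glass with gold streaks, 145 mm tall, 0.4 to 0.65 kg. Flat foot 96 mm across, belly 110 mm across at 25 to 48 mm height, shoulder narrowing up to 94 mm height, then a straight upright neck 40 mm across up to the top. It stands in a round tape outline. Origin: centre of the underside; z up; its yaw means nothing.
- straight_vase: The vase to leave alone: loose, same blue glass and height (145 mm), but a straight cylinder 85 mm across with a wide open mouth. It stands in the other round tape outline. Origin: centre of the underside; z up.
- square_mark: The empty square outline: flat dark tape, 120 mm inside, 132 mm outside, too thin to feel. Origin: its centre at table height; x, y along its sides. The two round outlines (126 mm across) are of the same tape. All three form a triangle, centres at least 0.17 m apart; which is where changes. The straight way to the square is free. Other glassware and gear stand around it, up to 145 mm tall.
There are look-alikes about, which are no part of the job. Leave any orange look-alike of the necked_vase alone.

How it is judged:
By the outcome, as a careful person would: the job done as asked, in the order asked, and still so for the second after the job is handed in, with the robot touching nothing.
It also fails if it takes over 42 s, if anything falls off the work surface, if the arm or the gripper's body presses on something with over 40 N, if the wrist force passes 120 N, or if a joint passes its speed limit or range.

ROBOT

A 6-joint arm with a two-finger parallel gripper is mounted at the origin on the work surface. World frame = base frame: x ahead of the robot, y to its left, z up, the work surface at z = 0. Lengths are in mm, angles in rad, forces in N, time in s.
With the tool pointing down it reaches from about 350 to 875 mm from the base axis. Payload 4.2 kg.
Tool frame: the origin (TCP) lies midway between the tips of the shut fingers; the grasp point (between the pads) lies 19 mm behind it; z points along the fingers, y is the direction in which the jaws open and shut (so a half turn about z gives the same grasp; the last joint's range is limited). The gripper opens to 85 mm and grips with 20 to 120 N. Pads are 22 mm wide; open, the fingers measure 114 mm over their backs; the gripper's body (76 mm by 85 mm) begins 54 mm behind the grasp point. The pads swing forward as they close: fully open they stand 13 mm farther back than shut.
Start: joints at [0.259, 0.385, 0.008, 0, -1.194, -0.259], TCP at [624.979, 0.025, 207.012] pointing down, gripper open.
Joint ranges: [-3.14, 3.14], [-1.21, 2.06], [-1.07, 1.41], [-3.16, 2.05], [-2.99, -0.16], [-3.1, 3.1]. Speed limits (rad/s): [2.79, 2.79, 3.14, 3.14, 3.14, 3.14].

INTERFACE

Orientations are given as a unit quaternion [x, y, z, w].
In Python, from bench import read_state, get_image, job_done, search_frame, regions_of gives the robot as it stands.
- The arm moves only by the tool servo_tool, never from a script. Its arguments are lists of equal length, an entry for each row: "turn": the turn, a rotation vector about the world's x, y, z in rad, a list of three; "dp": the shift along the world's x, y, z in m, a list of three; "fingers": the finger opening in m, from 0 to 0.0854. In form: {"turn": [[rx, ry, rz], ...], "dp": [[tx, ty, tz], ...], "fingers": [fingers, ...]}. A call has exactly 5 rows; each row shifts and turns the pose as measured when the row begins; what a row does not reach is not made up. A row lasts 1/8 s, in which the tool goes at most 62.5 mm and 10.7 degrees, less where a joint would pass 70% of its speed; a pose out of reach is approached as far as the arm can. A call is refused whole if a number of a shift passes 0.0625 or a number of a turn 0.188, either way. A call with a gripper value outside its range is refused whole. The fingers move at their own pace and stop on an object; the grip force is fixed at half the most. Time passes only in rows, so rows that do not move let the fingers close, or fill a call up. It gives the time, the measured TCP pose, the force and the opening at its end, in the units of the state.
- read_state(): the state, without advancing time (a new reading comes with each control period).
- get_image(name): name is "scene" or "side" or "wrist"; returns a dict with "img" (420x560x3 uint8, red, green, blue), "vfov" (degrees; the focal length in pixels is half the picture's height over the tangent of half this angle, whatever the lens; pixels are square), "cx", "cy" (the principal point, pixels), "world_from_camera" (4x4, takes a point from camera to world coordinates); the wrist camera has in their place "mount" (4x4, takes a point from camera to tool coordinates, whose origin is the TCP and whose axes are the flange's). Camera axes: x right, y down, z forward; pixel columns grow to the right and rows downward; lengths in mm; the calibration is good to about 2 mm. A picture is of the moment at which its call begins: read the wrist's pose just before it. There is no depth.
- job_done(): hands the job in, once; it reports no verdict.
Trained networks look in the newest picture that a camera, given by its name, has taken for a name from the list of things; names that differ only in an ending like _2 or _b are one class to them, and where a whole thing is asked for, a point or a joint stands for the part that bears it (a point fixed in the world has none). Each returns a list of dicts, best first, with "score" (0 to 1); they miss things now and then, are a little off and sometimes report something else, mostly with a low value. They report only what shows in the picture. A call takes as long as a camera call. They do not tell look-alikes from the thing itself.
- search_frame(query, camera): "box" ([left, top, width, height] in pixels, round what is visible of it).
- regions_of(query, camera): "region" (420x560 bool, what is visible of it) and "box" ([left, top, width, height] in pixels, round what is visible of it).
The state is a dict: "clock": time; "joints": joint angles; "joint_vel": joint speeds; "joint_efforts": joint torques, N m; "position": TCP position; "ee_rot": TCP orientation; "contact_force": force on the tool from outside, world axes, zero at the start; "wrist_torque": the same for the moment, N m; "gripper_width": finger opening in mm.
Only numpy, scipy, OpenCV 4.12 (cv2) and the standard library are available. Lean on these libraries where they do the work, as an engineer would, in place of code of your own. Each camera call takes 0.05 s, during which the arm holds its last target. There are 200 camera calls.

## Working session

There is one attempt and no reset: what is moved stays moved. The work goes in short steps, Python scripts to look and compute and a tool call to move; the robot and the scene stay as the last step left them, time stands still between calls to the robot, and variables do not carry over. Pictures are saved under pics/ and viewed, about 8 in all and at most 12, crops included, and the job is handed in when it is done.

Besides the shell and the picture viewer there is one more tool, called as name(argument=value, ...) on one line, values as JSON. servo_tool: Moves the arm, as the interface text tells. Its arguments: {"type":"object","properties":{"turn":{"type":"array","items":{"type":"array","items":{"type":"number"}}},"dp":{"type":"array","items":{"type":"array","items":{"type":"number"}}},"fingers":{"type":"array","items":{"type":"number"}}},"required":["turn","dp","fingers"]}

```bash
mkdir -p pics; cat > h.py <<'E'
import numpy as np, cv2
from bench import *
def ray(im,u,v,z,T=None):
    f=210/np.tan(np.radians(im["vfov"])/2)
    T=np.array(im["world_from_camera"] if T is None else T)
    d=T[:3,:3]@np.array([(u-im["cx"])/f,(v-im["cy"])/f,1]); o=T[:3,3]
    return (o+d*(z-o[2])/d[2])[:2].round(1)
def save(im,n): cv2.imwrite("pics/"+n+".png",im["img"][:,:,::-1])
E
python3 - <<'E'
from h import *
for c in ("scene","side"):
    im=get_image(c); save(im,c+"0")
    print(c,np.array(im["world_from_camera"]).round(2).tolist(),im["vfov"])
    for q in ("necked_vase","straight_vase","square_mark"):
        for r in search_frame(q,c)[:4]:
            l,t,w,h=r["box"]; print(q,round(r["score"],2),[round(x) for x in r["box"]],"ctr z0",ray(im,l+w/2,t+h/2,0),"bot",ray(im,l+w/2,t+h,0),"top z145",ray(im,l+w/2,t,145))
E
```

```text
scene [[0.08, 0.74, -0.67, 1104.19], [1.0, -0.05, 0.06, -29.09], [0.01, -0.68, -0.74, 717.85], [0.0, 0.0, 0.0, 1.0]] 51.12392995254124
necked_vase 0.83 [133, 108, 48, 62] ctr z0 [ 175.9 -244.4] bot [ 296.3 -233. ] top z145 [ 251.5 -211.5]
necked_vase 0.82 [343, 100, 48, 64] ctr z0 [183.  309.8] bot [309.9 280.5] top z145 [250.  268.8]
necked_vase 0.72 [250, 239, 60, 81] ctr z0 [631.4  34.1] bot [717.9  26. ] top z145 [646.8  28.8]
straight_vase 0.83 [124, 145, 55, 79] ctr z0 [ 347.2 -239.4] bot [ 469.8 -226.9] top z145 [ 383.8 -208.8]
square_mark 0.66 [306, 184, 67, 40] ctr z0 [441.8 186.2] bot [501.2 175.1] top z145 [523.9 152.3]
side [[0.95, -0.25, 0.21, 230.04], [-0.32, -0.73, 0.6, -657.54], [0.0, -0.63, -0.78, 906.89], [0.0, 0.0, 0.0, 1.0]] 44.833365754022395
necked_vase 0.82 [202, 292, 57, 79] ctr z0 [ 279.8 -211.1] bot [ 259.4 -286.9] top z145 [ 290.9 -211.6]
necked_vase 0.75 [283, 257, 47, 75] ctr z0 [ 446.4 -181.4] bot [ 417.7 -258.4] top z145 [ 438.7 -185.6]
necked_vase 0.71 [153, 112, 45, 64] ctr z0 [280.4 338.9] bot [258.4 227.1] top z145 [293.2 285. ]
necked_vase 0.7 [346, 144, 44, 67] ctr z0 [701.7  75.6] bot [657.6 -19.9] top z145 [667.8  48.2]
square_mark 0.62 [223, 161, 61, 32] ctr z0 [437.  166.1] bot [422.2 116.6] top z145 [417.1  78.4]
```

View pics/scene0.png

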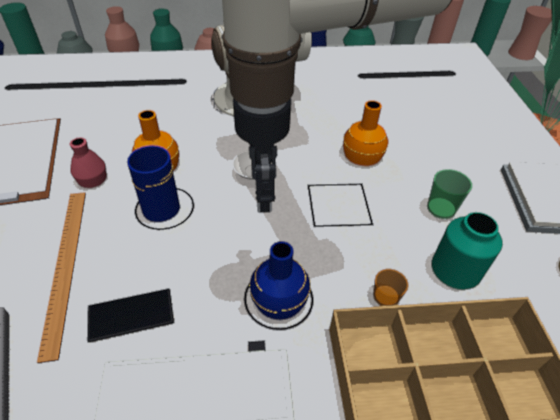

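View pics/side0.png

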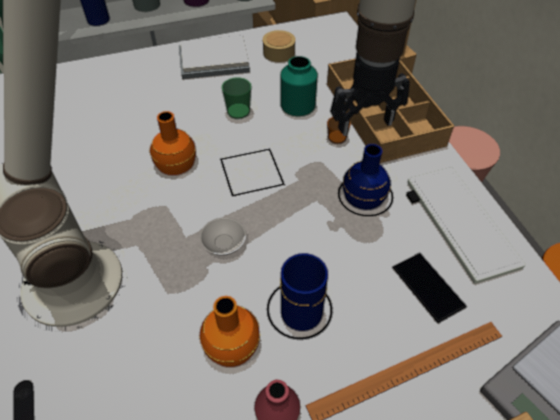

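The scene view shows the blue necked vase at about (280,280) with its mouth at (281,249), and the empty square at about (340,205). The straight vase is at (155,185) and is not in the path. The side view has the vase mouth at (373,152) and the square at (252,172). An orange look-alike stands behind the square and a small orange cup stands next to the vase.

```bash
python3 - <<'E'
from h import *
for c,(x0,y0,x1,y1),m in (("scene",(298,176,380,232),(281,249)),("side",(214,140,292,202),(373,152))):
    im=get_image(c); g=cv2.cvtColor(im["img"],cv2.COLOR_RGB2GRAY)[y0:y1,x0:x1]
    b=(g<110).astype(np.uint8)
    n,lab,st,_=cv2.connectedComponentsWithStats(b,connectivity=8)
    k=1+np.argmax(st[1:,2]*st[1:,3]); p=np.argwhere(lab==k)[:,::-1]
    s=p.sum(1); d=p[:,0]-p[:,1]
    h=cv2.convexHull(p.astype(np.int32)); q=cv2.approxPolyDP(h,6,True)[:,0]+[x0,y0]
    w=np.array([ray(im,*a,0) for a in q]); print(c,q.tolist(),w.tolist(),w.mean(0))
    print(" mouth",ray(im,*m,145))
    for r in regions_of("necked_vase",c):
        R=r["region"]; mc=im["img"][R].mean(0)
        ys,xs=np.where(R); t=ys.min()
        print(r["box"],mc.round(), "topcol",xs[ys<t+4].mean().round(1), ray(im,xs[ys<t+4].mean(),t+6,145))
E
```

```text
scene [[372, 224], [314, 226], [308, 185], [361, 184]] [[503.3, 246.7], [500.2, 120.3], [373.8, 124.7], [378.8, 250.0]] [439.025 185.425]
 mouth [667.6  28.9]
[250.0, 240.2, 60.4, 79.8] [23. 33. 81.] topcol 280.5 [665.5  28.3]
[342.5, 97.5, 49.1, 65.4] [145.  81.  12.] topcol 372.3 [279.2 274.1]
[132.4, 107.3, 48.0, 62.5] [146.  87.  23.] topcol 147.4 [ 282.4 -228.8]
side [[284, 184], [232, 195], [220, 159], [269, 149]] [[501.0, 119.8], [373.4, 125.7], [376.2, 250.7], [503.6, 245.9]] [438.55  185.525]
 mouth [667.5  22.2]
[201.2, 295.3, 57.4, 75.2] [131.  70.  22.] topcol 226.5 [ 279.8 -225.6]
[346.0, 141.4, 46.1, 70.8] [18. 22. 50.] topcol 371.6 [668.6  31.6]
```

servo_tool(turn=[[0,0,0],[0,0,0],[0,0,0],[0,0,0],[0,0,0]], dp=[[0.014,0.01,0],[0.014,0.01,0],[0.014,0.009,0],[0,0,0],[0,0,0]], fingers=[0.0854,0.0854,0.0854,0.0854,0.0854])

```text
clock: 1.23
position: [670.7, 31.8, 206.6]
ee_rot: [0.707, -0.707, 0.0, -0.0]
contact_force: [-0.5, 0.7, -0.1]
gripper_width: 85.3
```

```bash
python3 - <<'E'
from h import *
from scipy.spatial.transform import Rotation as R
s=read_state(); im=get_image("wrist"); save(im,"w1")
T=np.eye(4); T[:3,:3]=R.from_quat(s["ee_rot"]).as_matrix(); T[:3,3]=s["position"]
print(s["position"],T[:3,:3].round(3).tolist(),s["joints"],s["gripper_width"],s["clock"],s["contact_force"])
W=T@np.array(im["mount"]); print(W.round(2).tolist(),im["vfov"])
for r in regions_of("necked_vase","wrist"):
    l,t,w,h=r["box"]; print(r["score"],r["box"],im["img"][r["region"]].mean(0).round(), ray(im,l+w/2,t+h/2,36,W))
E
```

```text
[670.73474147  31.83105679 206.60000199] [[0.001, -1.0, 0.001], [-1.0, -0.001, 0.0], [-0.0, -0.001, -1.0]] [ 2.87788163e-01  4.64326414e-01  1.33233714e-01  1.77539798e-04
 -1.23873899e+00 -2.87186756e-01] 85.34460189412758 1.225 [-0.49598586  0.73679946 -0.11138466]
[[-1.0, -0.0, -0.0, 671.59], [-0.0, 0.96, 0.28, -39.38], [0.0, 0.28, -0.96, 372.8], [0.0, 0.0, 0.0, 1.0]] 69.74855711819619
0.67 [236.6, 138.6, 98.3, 101.9] [18. 20. 39.] [668.3  28.6]
```

View pics/w1.png

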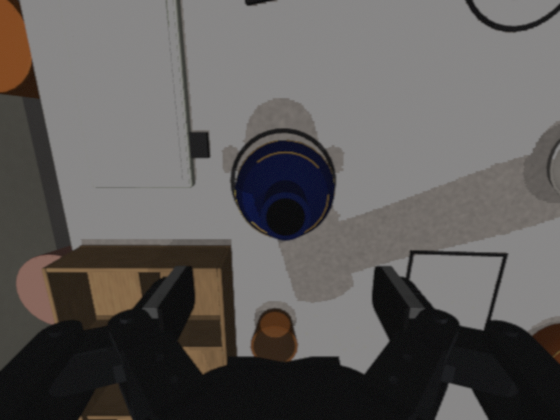

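The wrist view shows the mouth at (285,216), which puts the neck axis at about (667.5, 30). The jaws open along x and have clearance on both sides.

servo_tool(turn=[[0,0,0],[0,0,0],[0,0,0],[0,0,0],[0,0,0]], dp=[[-0.003,-0.0015,-0.03],[0,0,-0.03],[0,0,-0.025],[0,0,-0.01],[0,0,0]], fingers=[0.0854,0.0854,0.0854,0.0854,0.0854])

```text
clock: 1.95
position: [666.9, 28.7, 112.5]
ee_rot: [-0.707, 0.707, -0.002, 0.002]
contact_force: [0.8, -0.0, 0.1]
gripper_width: 85.5
```

servo_tool(turn=[[0,0,0],[0,0,0],[0,0,0],[0,0,0],[0,0,0]], dp=[[0,0.001,-0.01],[0,0,0],[0,0,0],[0,0,0],[0,0,0]], fingers=[0.0854,0.07,0.06,0.05,0.045])

```text
clock: 2.58
position: [668.9, 30.1, 105.4]
ee_rot: [-0.707, 0.707, -0.004, 0.005]
contact_force: [-0.4, -0.1, 0.6]
gripper_width: 45.1
```

servo_tool(turn=[[0,0,0],[0,0,0],[0,0,0],[0,0,0],[0,0,0]], dp=[[0,0,0],[0,0,0],[0,0,0],[0,0,0],[0,0,0]], fingers=[0.042,0.035,0.03,0.03,0.03])

```text
clock: 3.2
position: [669.5, 30.1, 106.1]
ee_rot: [-0.707, 0.707, -0.004, 0.005]
contact_force: [0.0, -0.4, 0.7]
gripper_width: 37.8
```

```bash
python3 - <<'E'
from h import *
s=read_state(); print(s["position"],s["contact_force"],s["wrist_torque"])
im=get_image("side"); cv2.imwrite("pics/s1.png",cv2.resize(im["img"][70:250,270:470,::-1],None,fx=3,fy=3))
E
```

```text
[669.49881813  30.10357756 106.07401462] [ 0.01562646 -0.44791035  0.73542486] [ 0.01054981  0.0309053  -0.0313283 ]
```

View pics/s1.png

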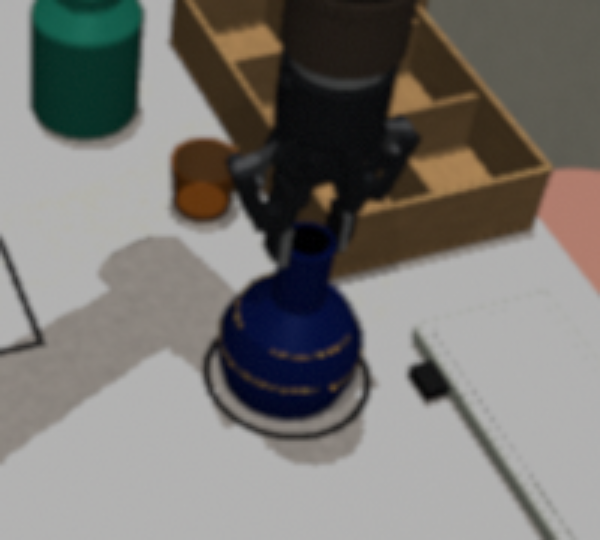

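Gripped: the opening is 37.8 mm with both pads on the neck at about (280,240) and (345,230) in the crop, and the vase is upright in its ring. Now I'll slide it gently, watching z and the force.

servo_tool(turn=[[0,0,0],[0,0,0],[0,0,0],[0,0,0],[0,0,0]], dp=[[-0.004,0.003,0],[-0.006,0.004,0],[-0.006,0.004,0],[-0.006,0.004,0],[-0.006,0.004,0]], fingers=[0.03,0.03,0.03,0.03,0.03])

```text
clock: 3.88
position: [642.0, 49.5, 106.7]
ee_rot: [-0.707, 0.707, -0.006, 0.007]
contact_force: [2.9, -2.3, -0.4]
gripper_width: 37.7
```

servo_tool(turn=[[0,0.002,0],[0,0.002,0],[0,0.001,0],[0,0.001,0],[0,0.001,0]], dp=[[-0.008,0.0055,-0.0004],[-0.008,0.0055,-0.0003],[-0.008,0.0055,-0.0002],[-0.008,0.0055,-0.0002],[-0.008,0.0055,-0.0002]], fingers=[0.03,0.03,0.03,0.03,0.03])

```text
clock: 4.5
position: [600.1, 78.9, 106.6]
ee_rot: [0.707, -0.707, 0.005, -0.006]
contact_force: [2.8, -1.7, 0.7]
gripper_width: 37.3
```

servo_tool(turn=[[0,0.001,0],[0,0.001,0],[0,0.001,0],[0,0.001,0],[0,0.001,0]], dp=[[-0.009,0.006,-0.0002],[-0.009,0.006,-0.0002],[-0.009,0.006,-0.0002],[-0.009,0.006,-0.0002],[-0.009,0.006,-0.0002]], fingers=[0.03,0.03,0.03,0.03,0.03])

```text
clock: 5.12
position: [552.8, 111.0, 106.4]
ee_rot: [0.707, -0.707, 0.003, -0.004]
contact_force: [3.0, -1.8, 1.6]
gripper_width: 37.8
```

servo_tool(turn=[[0,0.001,0],[0,0.001,0],[0,0.001,0],[0,0.001,0],[0,0.001,0]], dp=[[-0.009,0.006,-0.0002],[-0.009,0.006,-0.0002],[-0.009,0.006,-0.0002],[-0.009,0.006,-0.0002],[-0.009,0.006,-0.0002]], fingers=[0.03,0.03,0.03,0.03,0.03])

```text
clock: 5.75
position: [505.4, 143.1, 106.3]
ee_rot: [0.707, -0.707, 0.002, -0.003]
contact_force: [3.4, -2.7, 3.3]
gripper_width: 37.4
```

Remaining distance is about (-66, +42). I'll cover most of it and then look.

servo_tool(turn=[[0,0,0],[0,0,0],[0,0,0],[0,0,0],[0,0,0]], dp=[[-0.009,0.006,0],[-0.009,0.006,0],[-0.009,0.006,0],[-0.008,0.0055,0],[-0.007,0.0045,0]], fingers=[0.03,0.03,0.03,0.03,0.03])

```text
clock: 6.38
position: [459.9, 172.8, 106.2]
ee_rot: [0.708, -0.707, 0.002, -0.003]
contact_force: [3.8, -2.8, 2.7]
gripper_width: 37.4
```

servo_tool(turn=[[0,0,0],[0,0,0],[0,0,0],[0,0,0],[0,0,0]], dp=[[-0.006,0.003,0],[-0.005,0.003,0],[-0.004,0.0015,0],[-0.002,0,0],[0,0,0]], fingers=[0.03,0.03,0.03,0.03,0.03])

```text
clock: 7.0
position: [441.3, 181.6, 106.0]
ee_rot: [0.708, -0.706, 0.002, -0.003]
contact_force: [3.8, -1.3, 2.9]
gripper_width: 37.6
```

```bash
python3 - <<'E'
from h import *
o=[]
for c in ("scene","side"):
    im=get_image(c); o.append(im)
    for r in regions_of("necked_vase",c):
        R=r["region"]; mc=im["img"][R].mean(0)
        if mc[2]>mc[0]:
            l,t,w,h=r["box"]; print(c,r["box"],mc.round(),ray(im,l+w/2,t+h,0))
a=o[0]["img"][120:260,260:420]; b=o[1]["img"][100:240,180:340]
cv2.imwrite("pics/p2.png",cv2.resize(np.hstack([a,b])[:,:,::-1],None,fx=2.5,fy=2.5,interpolation=cv2.INTER_CUBIC))
E
```

```text
scene [316.5, 145.9, 48.8, 78.0] [21. 29. 69.] [498.3 179.4]
side [232.9, 121.0, 41.7, 67.7] [15. 19. 46.] [427.7 128.4]
```

View pics/p2.png

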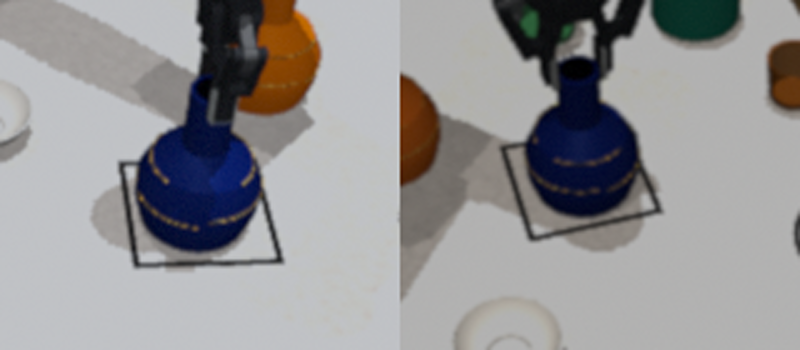

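```bash
cat > fit.py <<'E'
from h import *
from scipy.optimize import least_squares
P=[(48,0),(55,25),(55,48),(20,94),(20,145)]
a=np.linspace(0,2*np.pi,90)
V=np.vstack([np.c_[r*np.cos(a),r*np.sin(a),0*a+z] for r,z in P])
def box(im,x,y):
    T=np.linalg.inv(np.array(im["world_from_camera"])); f=210/np.tan(np.radians(im["vfov"])/2)
    q=(V+[x,y,0])@T[:3,:3].T+T[:3,3]; u=f*q[:,0]/q[:,2]+im["cx"]; v=f*q[:,1]/q[:,2]+im["cy"]
    return np.array([u.min(),u.max(),v.max()])
def run():
  for c in ("scene","side"):
    im=get_image(c)
    for r in regions_of("necked_vase",c):
        R=r["region"]; mc=im["img"][R].mean(0)
        if mc[2]<mc[0]: continue
        # edges from colour mask near the net's region
        M=cv2.dilate(R.astype(np.uint8),np.ones((7,7)))>0
        I=im["img"].astype(int); B=M&(I[:,:,2]>I[:,:,0]+15)
        n,lab,st,_=cv2.connectedComponentsWithStats(B.astype(np.uint8)); k=1+np.argmax(st[1:,4]); l,t,w,h=st[k,:4]
        for nm,o in (("mask",[l,l+w,t+h]),("net",[r["box"][0],r["box"][0]+r["box"][2],r["box"][1]+r["box"][3]])):
            s=least_squares(lambda p:box(im,*p)-o,[440,185]); print(c,nm,s.x.round(1),s.fun.round(2))
E
python3 -c "import fit;fit.run()"
```

```text
scene mask [441.6 181.5] [-1.41  1.38 -0.15]
scene net [444.  184.5] [-1.98  1.93 -0.21]
side mask [443.2 183.4] [-1.65  1.67 -0.13]
side net [443.7 170.4] [-1.63  1.66 -0.13]
```

The vase is about 4 mm short in both axes, so I'll nudge it and then open.

servo_tool(turn=[[0,0,0],[0,0,0],[0,0,0],[0,0,0],[0,0,0]], dp=[[-0.0015,0.002,0],[-0.0015,0.002,0],[-0.0005,0,0],[0,0,0],[0,0,0]], fingers=[0.03,0.03,0.03,0.03,0.03])

```text
clock: 8.02
position: [438.0, 184.3, 106.1]
ee_rot: [0.708, -0.707, 0.003, -0.002]
contact_force: [2.9, -2.2, 1.8]
gripper_width: 37.9
```

```bash
python3 -c "import fit;fit.run()"
```

```text
scene mask [436.  184.7] [-1.32  1.29 -0.14]
scene net [442.5 182.9] [-0.63  0.61 -0.07]
side mask [439.7 184.5] [-1.16  1.19 -0.09]
side net [440.6 182.4] [-3.51  3.57 -0.27]
```

servo_tool(turn=[[0,0,0],[0,0,0],[0,0,0],[0,0,0],[0,0,0]], dp=[[0,0,0],[0,0,0],[0,0,0],[0,0,0],[0,0,0]], fingers=[0.042,0.05,0.06,0.07,0.08])

```text
clock: 8.85
position: [433.9, 183.3, 103.6]
ee_rot: [-0.707, 0.707, -0.001, -0.002]
contact_force: [-0.4, 0.2, 0.1]
gripper_width: 79.9
```

servo_tool(turn=[[0,0,0],[0,0,0],[0,0,0],[0,0,0],[0,0,0]], dp=[[0,0,0],[0,0,0.01],[0,0,0.02],[0,0,0.03],[0,0,0.03]], fingers=[0.082,0.082,0.082,0.082,0.082])

```text
clock: 9.48
position: [432.7, 182.2, 196.0]
ee_rot: [-0.707, 0.707, -0.0, -0.004]
contact_force: [0.2, 0.9, 0.5]
gripper_width: 82.1
```

servo_tool(turn=[[0,0,0],[0,0,0],[0,0,0],[0,0,0],[0,0,0]], dp=[[0.01,-0.01,0.03],[0.03,-0.03,0.03],[0.04,-0.04,0.02],[0.04,-0.04,0],[0,0,0]], fingers=[0.082,0.082,0.082,0.082,0.082])

```text
clock: 10.1
position: [557.1, 59.0, 286.8]
ee_rot: [0.708, -0.706, 0.003, -0.002]
contact_force: [-0.2, 0.2, -0.7]
gripper_width: 82.1
```

```bash
python3 - <<'E'
import fit
from h import *
fit.run()
a=get_image("scene")["img"][90:330,100:420]; b=get_image("side")["img"][90:330,180:440]
cv2.imwrite("pics/p3.png",cv2.resize(np.hstack([a,b])[:,:,::-1],None,fx=1.35,fy=1.35,interpolation=cv2.INTER_CUBIC))
E
```

```text
scene mask [436.  184.7] [-1.32  1.29 -0.14]
scene net [439.7 188.6] [ 1.27 -1.25  0.13]
```

View pics/p3.png

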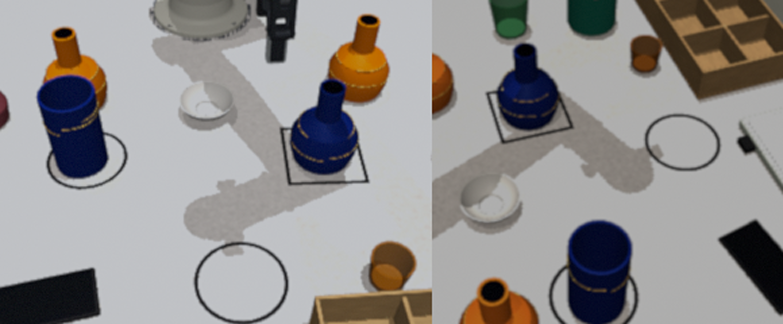

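The vase stands upright inside the square, at about (325,140) in the left crop. The straight vase is still in its ring, and the gripper is clear.

```bash
python3 -c "
from bench import *
print(job_done())"
```

```text
the job is handed in; nothing more can be done
None
```

The narrow-necked blue vase now stands upright in the square outline, released, and the job is handed in at about 10 s of the 42 s allowed. I gripped it by the neck and slid it across the table without lifting. I then opened the fingers and drew the arm well clear.

**Position:** after release, the scene-camera fit puts the vase about 3 mm from the square's centre. The colour mask gave (436, 185) and the network box (440, 189), against a square centre of (439, 185.5).

**Disagreement:** the network found nothing usable in the side camera after release, so I had no second fit then. The side picture does show the vase inside the square. The side fit just before release gave (440, 184.5) from the colour mask and (441, 182) from the network box.

**Forces and tilt:** the force readings after each move stayed under 6 N. The tool's tilt stayed within about 1°.

**Everything else:** the straight vase is still in its ring, and the orange look-alikes were not touched.

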